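Clamp a block under a twist-lock telescoping hold-down

TASK

Clamp the wooden block with the telescoping hold-down that stands over it: twist the orange knob anticlockwise to unlock the tube, push the tube down until its rubber foot presses the block with about 10 N (a 1 kg weight), and, keeping that pressure, twist the knob clockwise all the way back so that it is locked and goes on pressing when you let go. Never press the block harder than 25 N, and do not shift the block or disturb the things lying around.

Things in the scene. Friction and masses are not known exactly. Their poses are not given: they have to be found in the camera images.
- holddown: Fixed bench hold-down: dark steel column (28 mm thick) in a hole of the bench, red arm, upright black sleeve at the arm's end. Origin: on the sleeve's vertical axis, within 10 mm of bench height (differs from run to run); z up, x towards the column, 130 mm away. Nothing of column and arm is over 167 mm above the origin.
- sleeve (a point): Centre of the top of the black sleeve, fixed, 165 mm above the hold-down's origin. Sleeve 38 mm outside, 37 mm tall; an aluminium tube (19 mm) slides up and down in it, with the orange knob on top and a foot below.
- foot_home (a point): Fixed point on the tube's axis, 105 mm above the hold-down's origin. The round rubber foot (34 mm across) hangs from the tube on a spring of about 6 N per mm (9 mm travel). Its underside lies below this point by ram plus the length its threaded stem is screwed out: 0 to 10 mm, unlike from run to run and not measured.
- ram (a joint): How far the tube has been pushed down through the sleeve, m: 0 = fully up, 0.078 = fully down; starts between 0 and 0.025. Unlocked it slides with about 3 N of drag, which keeps it from falling (moving parts weigh about 2 N); fully locked, friction holds it against roughly 15 to 20 N.
- twist (a joint): Angle of the orange knob with its tube, rad, anticlockwise seen from above: 0 = stop, fully locked (starts within 0.08 of it). The lock's grip fades as it is turned, is gone at about 1.1, and free from there to the stop at 1.4. It stays where it is left; turning takes at most about 0.3 N m.
- knob (a point): Centre of the orange bar-shaped knob on top of the tube, 60 mm long (its x), 16 mm wide (its y), 26 mm tall; moves and turns with it. On the tube's axis, 276 mm above the hold-down's origin at ram 0; at twist 0 its x axis points towards the column. A white dot marks the +x end.
- work: Loose brown hardwood block, 70 (x) x 180 (y) x 45 mm (z), with thin dark lines across it 60 mm either side of the middle, about 0.4 kg, lying flat on the bench under the foot. Origin: centre of its underside.
- offcut: Small loose pale wood offcut, 60 x 50 x 30 mm, leave alone. Origin: centre of its underside.
- pencil: Yellow carpenter's pencil lying loose, 160 x 8 x 8 mm, leave alone. Origin: centre of its underside.
- square: Loose try square lying flat: dark wood stock 100 x 18 x 16 mm along its x from the origin, steel blade 150 x 22 x 4 mm along its y; leave alone. Origin: underside, at the corner end of the stock.
- mug: Dark blue mug, 80 mm across, 95 mm tall, standing off to the left, leave alone. Origin: centre of its underside.
There are look-alikes about, which are no part of the job. What is shaped like the work but green, pink or purple is not meant.

How it is judged:
On the way, in this order (a step that is already met when the one before it is completed fails the run):
1. the knob is turned anticlockwise until the lock lets go, the foot still off the block (value of joint twist above 1 rad and contact force between holddown and work below 0.5 N), for 0.1 s.
2. unlocked, the tube is pushed down until the foot presses on the block (value of joint twist above 0.9 rad and contact force between holddown and work above 4 N), for 0.1 s.
At the end, for the whole second after the job is handed in: The knob is back at its locked end (within 0.2 rad), the hold-down by itself presses the block with 6 to 15 N, and the block lies at rest within 12 mm of where it began (value of joint twist below 0.2 rad and contact force between holddown and work between 6 and 15 N and distance of work from where it was at the start of the episode below 0.012 m and linear speed of work below 0.02 m/s); the robot touches nothing.
It fails at once if the hold-down presses the block with more than 25 N (contact force between holddown and work above 25 N).
It fails at once if the block is shifted by more than 20 mm (distance of work from where it was at the start of the episode above 0.02 m).
It fails at once if the offcut, pencil, square or mug is moved by more than 25 mm (distance of any of offcut, pencil, square, mug from where it was at the start of the episode above 0.025 m).
It also fails if it takes over 67 s, if anything falls off the work surface, if the arm or the gripper's body presses on something with over 40 N, if the wrist force passes 120 N, or if a joint passes its speed limit or range.

ROBOT

A 6-joint arm with a two-finger parallel gripper is mounted at the origin on the work surface. World frame = base frame: x ahead of the robot, y to its left, z up, the work surface at z = 0. Lengths are in m, angles in rad, forces in N, time in s.
With the tool pointing down it reaches from about 0.3 to 0.825 m from the base axis. Payload 5.4 kg.
Tool frame: the origin (TCP) lies at the very end of the fingers, on their centre line; the grasp point (between the pads) lies 19 mm behind it; z points along the fingers, y is the line along which they close (so a half turn about z gives the same grasp; the last joint's range is limited). The gripper opens to 92 mm and grips with 3 to 60 N. Pads are 20 mm wide; open, the fingers measure 128 mm over their backs; the gripper's body (75 mm by 189 mm) begins 69 mm behind the grasp point.
Start: joints at [-1.353, 0.158, 1.597, -0, 1.386, -0.21], TCP at [0.239, -0.523, 0.215] pointing down, gripper open.
Joint ranges: [-2.91, 2.91], [-0.94, 2.29], [0.18, 2.7], [-1.29, 4.43], [0.17, 2.64], [-3, 3]. Speed limits (rad/s): [2.57, 2.57, 3.14, 3.14, 3.14, 3.14].

INTERFACE

Orientations are given as a rotation vector (axis times angle).
In Python, from workcell import bot gives the robot as it stands. Calls block until the motion is done:
- bot.goto(position, orientation): joint-space move of the TCP to a pose.
- bot.line_to(position, rot=None, max_speed=0.15): straight line of the TCP; rot=None keeps the orientation; max_speed is the mean speed in m/s.
- bot.set_joints(angles): joint-space move.
- bot.set_gripper(opening, newtons=None): opening from 0.0 (shut) to 1.0 (fully open); newtons is the grip in N (None keeps the last); returns when the fingers have stopped.
- bot.hold(seconds).
- bot.inverse_kinematics(position, orientation): joint angles nearest the present ones, or None.
- bot.read_camera(name): name is "scene" or "top"; returns a dict with "pixels" (400x640x3 uint8, blue, green, red), "fx", "fy", "cx", "cy" (pixels), "R" (3x3) and "t" (3): a world point X has camera coordinates R X + t. Camera axes: x right, y down, z forward; pixel columns grow to the right and rows downward; lengths in m; the calibration is good to about 2 mm. A picture is of the moment at which its call begins. There is no depth.
A pose or a line that the arm cannot do raises bot.MotionError and nothing moves.
- bot.job_done(): hands the job in; it is judged then, once.
Readings, each from a call of its own:
- bot.current_clock(): time.
- bot.current_joints(): joint angles.
- bot.current_joint_vel(): joint speeds.
- bot.current_effort(): joint torques, N m.
- bot.current_ee_pos(): TCP position.
- bot.current_tool_rot(): TCP orientation.
- bot.current_contact_force(): force on the tool from outside, world axes, zero at the start.
- bot.current_ft_torque(): the same for the moment, N m.
- bot.current_opening(): opening from 0.0 (shut) to 1.0 (fully open).
- bot.current_grip_force(): force on a finger pad.
Only numpy, scipy, OpenCV 4.12 (cv2) and the standard library are available. Lean on these libraries where they do the work, as an engineer would, in place of code of your own. Each camera call takes 0.05 s, during which the arm holds its last target. There are 200 camera calls.

## Working session

There is one attempt and no reset: what is moved stays moved. The work goes in short steps, each a Python script; the robot and the scene stay as the last script left them, time stands still between calls to the robot, and variables do not carry over. Pictures are saved under pics/ and viewed, at most 10 in all, crops included, and the job is handed in when it is done.

```bash
mkdir -p pics
python3 - <<'E'
from workcell import bot
import cv2
for n in("scene","top"):
    c=bot.read_camera(n); cv2.imwrite(f"pics/{n}0.png",c["pixels"])
    print(n,c["fx"],c["cx"],c["cy"],(-c["R"].T@c["t"]).round(3),c["R"].round(3).tolist())
print(bot.current_clock(),bot.current_tool_rot(),bot.current_contact_force())
E
```

```text
scene 375.816788849553 321.8552784017439 196.90131973729586 [ 0.975 -0.612  0.826] [[0.821, 0.57, -0.014], [0.325, -0.488, -0.81], [-0.469, 0.661, -0.586]]
top 484.20460915396166 326.2686381016678 201.34311260457275 [0.256 0.138 1.548] [[-0.009, -1.0, -0.004], [-0.989, 0.009, -0.15], [0.15, 0.003, -0.989]]
0.1 [-3.06838541e+00 -6.66535618e-01 -1.32333042e-05] [ 0.22784203 -0.24897291 -0.03789214]
```

View pics/scene0.png

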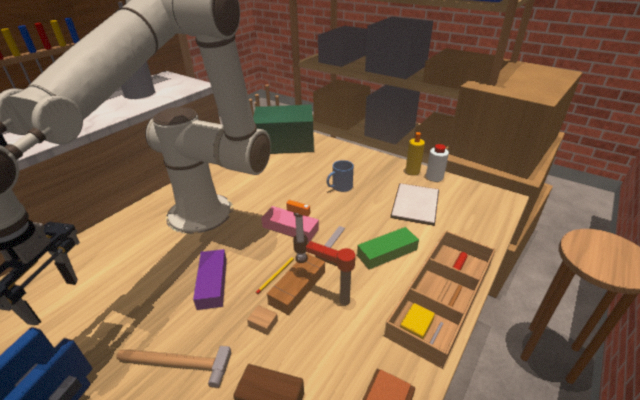

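View pics/top0.png

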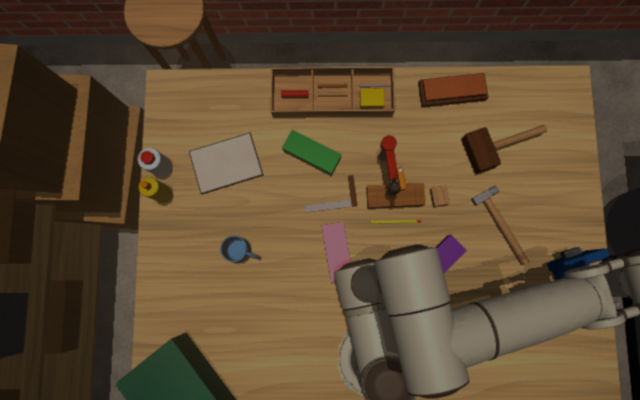

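The scene view shows the hold-down: knob at about (298,207), sleeve at (302,255) and column top at (346,258). In the top view the knob is at about (402,178), the sleeve at (395,187) and the column at (389,145). I'll measure these with colour masks.

```bash
cat > h.py <<'E'
from workcell import bot
import cv2, numpy as np
def ray(c,u,v):
    d=c["R"].T@np.array([(u-c["cx"])/c["fx"],(v-c["cy"])/c["fy"],1]); return -c["R"].T@c["t"],d/np.linalg.norm(d)
def plane(c,u,v,z):
    o,d=ray(c,u,v); return o+d*(z-o[2])/d[2]
def tri(c1,p1,c2,p2):
    o,d=ray(c1,*p1); q,e=ray(c2,*p2)
    s=np.linalg.lstsq(np.c_[d,-e],q-o,rcond=None)[0]
    a,b=o+s[0]*d,q+s[1]*e; return (a+b)/2,np.linalg.norm(a-b)
def blobs(c,lo,hi,box,n=3):
    x0,y0,x1,y1=box; hsv=cv2.cvtColor(c["pixels"],cv2.COLOR_BGR2HSV)[y0:y1,x0:x1]
    m=cv2.inRange(hsv,lo,hi)
    k,_,st,ce=cv2.connectedComponentsWithStats(m)
    return [(st[i,4],ce[i]+[x0,y0],cv2.minAreaRect(np.argwhere(_==i)[:,::-1].astype(np.float32)+np.float32([x0,y0]))) for i in sorted(range(1,k),key=lambda i:-st[i,4])[:n]]
E
python3 - <<'E'
from h import *
s=bot.read_camera("scene");t=bot.read_camera("top")
bs=(255,190,365,315);bt=(360,130,455,230)
for c,b in((s,bs),(t,bt)):
    for nm,lo,hi in(("orange",(7,190,150),(16,255,255)),("red",(0,170,60),(5,255,255))):
        for x in blobs(c,lo,hi,b): print(nm,x[0],x[1].round(1),x[2])
a=cv2.resize(s["pixels"][190:315,255:365],None,fx=4,fy=4,interpolation=2)
b=cv2.resize(t["pixels"][130:230,365:455],None,fx=4,fy=4,interpolation=2)
b=cv2.copyMakeBorder(b,0,a.shape[0]-b.shape[0],0,0,0)
cv2.imwrite("pics/z.png",np.hstack([a,b]))
E
```

```text
orange 83 [296.7 204.6] ((297.92449951171875, 204.76416015625), (22.527130126953125, 4.258177280426025), 15.945395469665527)
orange 2 [259.5 289.5] ((259.5, 289.5), (1.4142135381698608, 0.0), -135.0)
red 403 [332.  251.6] ((329.9038391113281, 251.4807891845703), (49.4212646484375, 11.96308422088623), 11.309932708740234)
red 6 [257.8 291.2] ((257.7500305175781, 291.2500305175781), (1.4142134189605713, 2.1213202476501465), 45.0)
red 365 [390.  154.9] ((388.9147644042969, 157.51670837402344), (43.1252555847168, 13.108936309814453), 88.36341857910156)
red 3 [418.7 220.7] ((418.75006103515625, 220.75003051757812), (0.7071067094802856, 1.4142134189605713), 45.0)
```

View pics/z.png

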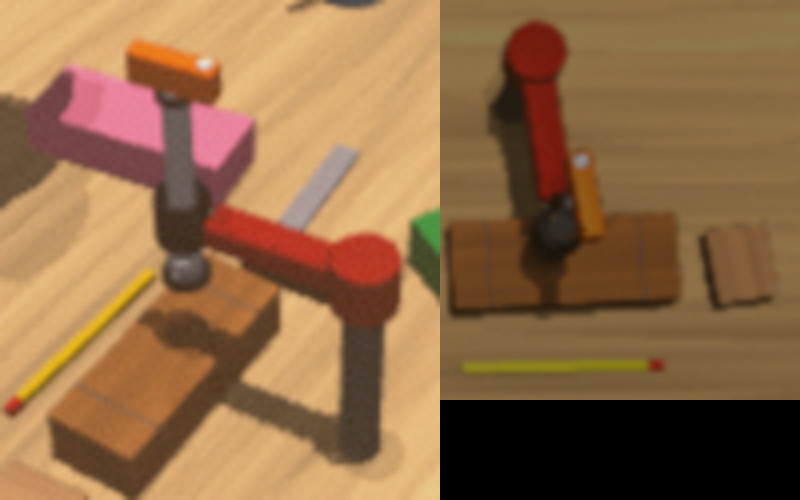

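The zoom shows three things in full-frame pixels. The knob's top face is at scene (298.5,204.3) and top (401.7,178.3). The column cap is at scene (346.2,255) and top (389,143). The sleeve top is at scene (300.5,237.5). I'll triangulate these.

Run:
```python
from h import *
s=bot.read_camera("scene");t=bot.read_camera("top")
print("clk",bot.current_clock())
K,g=tri(s,(298.5,204.3),t,(401.7,178.3));C,g2=tri(s,(346.2,255),t,(389,143.0))
print("knobtop",K.round(4),g,"cap",C.round(4),g2, "dist",np.linalg.norm((K-C)[:2]), "yaw",np.arctan2(*(C-K)[1::-1]))
# knob dir from dot and far end, on knobtop plane
for c,a,b in((s,(255+205/4,190+65/4),(255+140/4,190+45/4)),(t,(365+141/4,130+158/4),(365+155/4,130+230/4))):
    A,B=plane(c,*a,K[2]),plane(c,*b,K[2]); print("knobyaw",np.arctan2(*(A-B)[1::-1]),np.linalg.norm(A-B))
# block corners top z=.045
for p in((448,224),(677,213),(680,302),(455,308)): print(plane(t,365+(p[0]-440)/4,130+p[1]/4,.045).round(3))
k=np.r_[K[:2],.12]
for yaw in np.arange(-3.1,3.2,.5):
    pass
```

```text
clk 0.3
knobtop [ 0.5097 -0.0582  0.2832] 0.005065575861675351 cap [ 0.6376 -0.0422  0.1714] 0.00467012284595208 dist 0.12888016601772065 yaw 0.12481706801473794
knobyaw 0.12950878772606805 0.045250057493308356
knobyaw 0.15713356862681577 0.04944337079570883
[0.532 0.013 0.045]
[ 0.539 -0.168  0.045]
[ 0.468 -0.167  0.045]
[0.465 0.009 0.045]
```

The numbers hold together. The cap-to-knob distance is 129 mm against the given 130 mm, and the cap at 0.171 puts the origin at z of about +0.004. The knob centre at about 0.270 means the ram is at about 0.01. I'll move above the knob now.

```bash
cat >> h.py <<'E'
from scipy.spatial.transform import Rotation as Ro
def rot(psi): return (Ro.from_euler("z",psi)*Ro.from_euler("x",np.pi)).as_rotvec()
def st(m=""): print(m,"t",round(bot.current_clock(),2),"p",np.round(bot.current_ee_pos(),4),"F",np.round(bot.current_contact_force(),1),"M",np.round(bot.current_ft_torque(),2),"op",round(bot.current_opening(),3),"grip",round(bot.current_grip_force(),1))
E
python3 - <<'E'
from h import *
P=[.510,-.058,.33]
for y in(.14,.14+1.3,.14-np.pi,.14+1.3-np.pi):
    q=bot.inverse_kinematics(P,rot(y)); print(round(y,2),None if q is None else np.round(q,3))
p=bot.current_ee_pos(); bot.line_to([p[0],p[1],.36]); 
y=.14
bot.goto(P,rot(y)); bot.set_gripper(.6,20); bot.hold(.3); st()
for n in("scene","top"):
    c=bot.read_camera(n); cv2.imwrite(f"pics/a{n}.png",c["pixels"])
    for x in blobs(c,(7,190,110),(16,255,255),(255,160,365,315) if n=="scene" else (360,130,455,230),2): print(x)
a=cv2.imread("pics/ascene.png")[110:300,230:400]
cv2.imwrite("pics/az.png",cv2.resize(a,None,fx=3,fy=3))
E
```

```text
0.14 [-0.349 -0.055  1.594 -0.     1.603  1.082]
1.44 [-0.349 -0.055  1.594  0.     1.603 -0.218]
-3.0 [-0.349 -0.055  1.594  0.     1.603 -2.06 ]
-1.7 [-0.349 -0.055  1.594 -0.     1.603  2.923]
 t 4.36 p [ 0.51  -0.058  0.33 ] F [ 0.5  0.7 -0. ] M [0.06 0.01 0.01] op 0.603 grip 0.0
(np.int32(85), array([297.42352941, 207.49411765]), ((297.5994873046875, 207.7682342529297), (21.781835556030273, 7.729038238525391), 17.52556800842285))
(np.int32(5), array([299. , 210.6]), ((299.0, 210.50003051757812), (1.3416407108306885, 2.683281421661377), 26.56505012512207))
```

View pics/az.png

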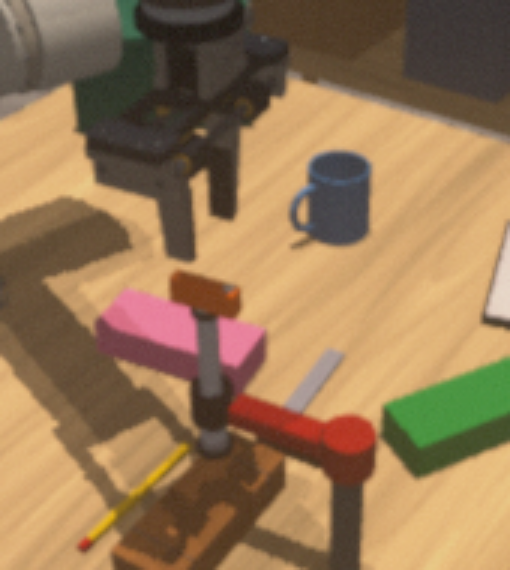

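The fingertips straddle the knob, with their midpoint at about (297,188), directly above the knob at (298,207). I'll descend and grip gently; an opening of about 0.174 would mean the 16 mm knob.

Run:
```python
from h import *
bot.line_to([.510,-.058,.262],max_speed=.08); st("down")
bot.set_gripper(0,5); bot.hold(.3); st("gripped5")
for n in("scene",):
    c=bot.read_camera(n); cv2.imwrite("pics/bz.png",cv2.resize(c["pixels"][130:300,230:400],None,fx=3,fy=3))
```

```text
down t 5.46 p [ 0.5104 -0.0581  0.2627] F [ 0.4  0.4 -0.3] M [ 0.12  0.02 -0.  ] op 0.604 grip 0.0
gripped5 t 6.42 p [ 0.51   -0.0581  0.262 ] F [ 0.2 -0.4  0.7] M [-0.09  0.06  0.03] op 0.187 grip 5.0
```

View pics/bz.png

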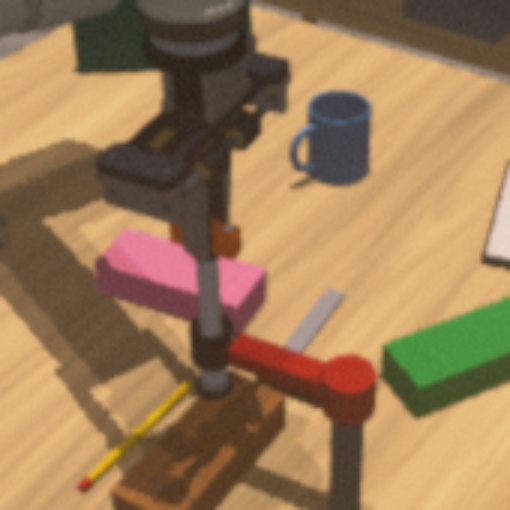

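The gripper holds the knob squarely, with the orange ends visible on both sides of the finger at about (293–309,209). The opening of 17 mm is 16 mm plus a slight yaw error, and side force is negligible. Next I'll grip harder and unlock.

Run:
```python
from h import *
bot.set_gripper(0,40); bot.hold(.3); st("grip40")
q=np.array(bot.current_joints())
np.save("q0.npy",q)
for d in(.3,.6,.9,1.1,1.25):
    r=q.copy(); r[5]-=d; bot.set_joints(r); st(d)
```

```text
grip40 t 6.99 p [ 0.51   -0.058   0.2621] F [ 0.1 -0.   1.3] M [-0.12  0.1   0.01] op 0.175 grip 57.5
0.3 t 7.38 p [ 0.51   -0.0574  0.2621] F [-1.1  2.7  1.9] M [0.26 0.12 0.02] op 0.169 grip 56.0
0.6 t 7.78 p [ 0.51   -0.0568  0.262 ] F [0.5 5.  2.5] M [0.6  0.02 0.05] op 0.173 grip 56.2
0.9 t 8.17 p [ 0.5101 -0.056   0.262 ] F [0.7 8.4 2. ] M [ 0.87 -0.05  0.04] op 0.173 grip 56.5
1.1 t 8.47 p [ 0.51   -0.0556  0.2617] F [0.6 9.4 0.9] M [ 0.99 -0.   -0.04] op 0.173 grip 56.7
1.25 t 8.74 p [ 0.5095 -0.0555  0.2615] F [-0.8  9.2  0.2] M [1.04 0.14 0.02] op 0.171 grip 56.7
```

The knob followed, with the opening steady at 16 mm. A 9 N side force means the tube axis is a few mm towards +y, so I'll relieve that and then start pushing down.

Run:
```python
from h import *
r=bot.current_tool_rot()
for y in(-.0555,-.053,-.051,-.049):
    bot.line_to([.510,y,.262],max_speed=.03); bot.hold(.15); st("y%.4f"%y)
    if bot.current_contact_force()[1]<1.5: break
bot.line_to([.510,y,.252],max_speed=.03); st("z252"); bot.hold(.2); st("held")
c=bot.read_camera("scene"); cv2.imwrite("pics/cz.png",cv2.resize(c["pixels"][130:300,230:400],None,fx=3,fy=3))
```

```text
y-0.0555 t 9.14 p [ 0.5096 -0.0548  0.2615] F [-0.7  5.3 -0.6] M [ 0.45  0.18 -0.03] op 0.168 grip 56.5
y-0.0530 t 9.54 p [ 0.5096 -0.0537  0.2615] F [-1.3 -2.4 -3.8] M [-1.01  0.26 -0.07] op 0.172 grip 56.4
z252 t 10.03 p [ 0.5097 -0.0534  0.2513] F [-2.6 -4.2 -3.7] M [-1.46  0.53 -0.03] op 0.173 grip 56.5
held t 10.22 p [ 0.5097 -0.0533  0.2513] F [-1.7 -4.6 -5.3] M [-1.57  0.46 -0.03] op 0.164 grip 56.6
```

View pics/cz.png

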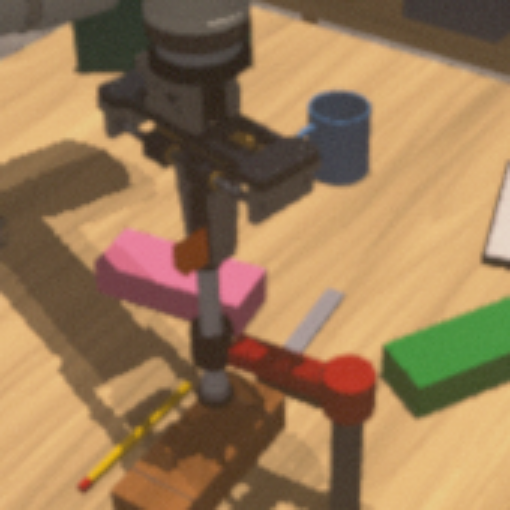

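The knob is turned about 70° and the foot has come down with the tube, from about (301,256) to (302,259). It is still well off the block. I'll go down in one stretch, then in small steps to record the free-sliding force.

Run:
```python
from h import *
y=-.0545
def go(z,v=.03): bot.line_to([.510,y,z],max_speed=v)
go(.240); st("240")
for z in np.arange(.236,.2239,-.004): go(z); st("%.3f"%z)
for z in np.arange(.223,.1959,-.001):
    go(z,.02); f=bot.current_contact_force(); p=bot.current_ee_pos(); print("%.4f"%z,p.round(4),f.round(1))
    if f[2]>4: break
st()
```

```text
240 t 10.82 p [ 0.5098 -0.054   0.2396] F [-2.8 -0.4 -3.5] M [-0.71  0.57 -0.01] op 0.169 grip 56.5
0.236 t 11.11 p [ 0.5098 -0.0541  0.2355] F [-3.   1.6 -2.6] M [-0.45  0.66 -0.02] op 0.172 grip 56.5
0.232 t 11.39 p [ 0.5098 -0.0542  0.2315] F [-3.6  1.3 -3. ] M [-0.32  0.65 -0.04] op 0.174 grip 56.4
0.228 t 11.68 p [ 0.5099 -0.0543  0.2276] F [-2.5  2.5 -2.2] M [-0.23  0.71 -0.04] op 0.171 grip 56.4
0.224 t 11.96 p [ 0.5099 -0.0543  0.2237] F [-3.6  2.6 -3.2] M [-0.15  0.7   0.  ] op 0.168 grip 56.4
0.2230 [ 0.51   -0.0544  0.2231] [-4.5  2.1 -0.2]
0.2220 [ 0.51   -0.0543  0.2222] [-3.6  2.7 -1. ]
0.2210 [ 0.51   -0.0544  0.2212] [-4.2  2.3  0.9]
0.2200 [ 0.51   -0.0544  0.2202] [-4.1  2.8 -0.3]
0.2190 [ 0.51   -0.0544  0.2192] [-4.   3.   0.5]
0.2180 [ 0.51   -0.0544  0.2182] [-5.   3.6  0.7]
0.2170 [ 0.51   -0.0544  0.2172] [-4.2  3.  -0.9]
0.2160 [ 0.51   -0.0543  0.2162] [-4.6  1.9  0. ]
0.2150 [ 0.51   -0.0544  0.2152] [-3.5  2.3  1.2]
0.2140 [ 0.51   -0.0544  0.2142] [-4.6  3.4  0.5]
0.2130 [ 0.51   -0.0544  0.2132] [-4.   3.4  0.6]
0.2120 [ 0.51   -0.0544  0.2122] [-5.2  2.7 -0.5]
0.2110 [ 0.51   -0.0544  0.2112] [-5.9  2.7  0.8]
0.2100 [ 0.51   -0.0544  0.2102] [-3.8  3.2  0.3]
0.2090 [ 0.51   -0.0544  0.2092] [-4.2  4.2  0.1]
0.2080 [ 0.51   -0.0544  0.2082] [-4.4  2.8 -0.2]
0.2070 [ 0.51   -0.0544  0.2072] [-4.8  2.9 -0.1]
0.2060 [ 0.51   -0.0544  0.2062] [-4.9  2.2  0.1]
0.2050 [ 0.5101 -0.0544  0.2056] [-5.2  3.3  2.1]
0.2040 [ 0.5102 -0.0544  0.2052] [-5.7  3.3  3.8]
0.2030 [ 0.5103 -0.0545  0.2047] [-6.9  3.5  7.2]
 t 17.21 p [ 0.5103 -0.0545  0.2047] F [-6.9  3.5  7.2] M [ 0.18  1.6  -0.01] op 0.172 grip 56.5
```

Free sliding reads about 0 N. Contact came at z≈0.2058, and 1.1 mm past it Fz is 7 N, which matches the 6 N/mm spring. I'll bring it up to about 10.5 N, hold, then lock by reversing joint 6.

Run:
```python
from h import *
y=-.0545
for z in np.arange(.2027,.1999,-.0003):
    bot.line_to([.510,y,z],max_speed=.01)
    f=np.mean([bot.hold(.02) or bot.current_contact_force()[2] for _ in range(5)]); print("%.4f"%z,bot.current_ee_pos()[2].round(4),f.round(1))
    if f>10.2: break
bot.hold(.3); st("held"); q=np.array(bot.current_joints()); print(q.round(4),np.load("q0.npy").round(4))
r=bot.inverse_kinematics([.510,y,z],bot.current_tool_rot()); print(np.round(r,4))
```

```text
0.2027 0.2047 8.5
0.2024 0.2046 9.5
0.2021 0.2045 11.0
held t 18.51 p [ 0.5104 -0.0545  0.2045] F [-8.4  3.4 10.4] M [ 0.26  1.85 -0.04] op 0.175 grip 56.5
[-3.4220e-01  4.1000e-03  1.7811e+00  1.0000e-04  1.3550e+00 -1.6160e-01] [-0.349  -0.0328  1.7036  0.      1.4707  1.0818]
[-3.4250e-01  5.1000e-03  1.7850e+00  1.0000e-04  1.3501e+00 -1.6190e-01]
```

Pressing at about 10 N. Now I'll lock in steps, easing y back to the original grasp line as the tool turns and watching Fz.

Run:
```python
from h import *
z=.2021
y1=.14
for k,d in enumerate((1.1,.95,.8,.65,.5,.35,.2,.1,0,-.05)):
    a=d/1.25
    bot.line_to([.510,-.058+.0035*max(a,0),z],rot(.14+d),max_speed=.01); bot.hold(.1); st(d)
    f=bot.current_contact_force()[2]
    if not 3<f<17: print("STOP"); break
```

```text
1.1 t 18.91 p [ 0.5105 -0.0547  0.2045] F [-7.4  4.3 10.9] M [ 0.37  1.77 -0.06] op 0.169 grip 56.6
0.95 t 19.31 p [ 0.5105 -0.0548  0.2045] F [-8.7  4.4 11.2] M [0.51 1.75 0.05] op 0.169 grip 56.6
0.8 t 19.71 p [ 0.5105 -0.0551  0.2046] F [-8.6  6.1 11. ] M [0.69 1.75 0.05] op 0.166 grip 56.5
0.65 t 20.11 p [ 0.5104 -0.0554  0.2045] F [-9.2  6.5 11.1] M [0.68 1.72 0.14] op 0.169 grip 56.4
0.5 t 20.51 p [ 0.5105 -0.056   0.2045] F [-8.6  6.7 10.6] M [0.64 1.64 0.18] op 0.168 grip 56.3
0.35 t 20.91 p [ 0.5105 -0.0565  0.2045] F [-8.6  6.7  9.9] M [0.68 1.67 0.1 ] op 0.171 grip 56.2
0.2 t 21.31 p [ 0.5105 -0.0571  0.2045] F [-8.6  4.2  9.4] M [0.58 1.6  0.14] op 0.175 grip 56.1
0.1 t 21.66 p [ 0.5106 -0.0573  0.2045] F [-8.6  5.9  9.4] M [0.69 1.59 0.12] op 0.174 grip 56.0
0 t 22.01 p [ 0.5106 -0.0577  0.2045] F [-8.3  4.5 10.4] M [0.62 1.64 0.09] op 0.173 grip 56.0
-0.05 t 22.36 p [ 0.5106 -0.0576  0.2045] F [-8.3  5.3 10.5] M [0.72 1.61 0.74] op 0.176 grip 54.4
```

Mz jumped to 0.74 at the end, so the knob is on its stop. Before letting go I'll ease off the arm's downforce; the tube should stay put if it is locked.

Run:
```python
from h import *
for i in range(6):
    z=.2021+.0005*(i+1)
    bot.line_to([.510-.0003*i,-.058,z],rot(.09),max_speed=.01); bot.hold(.1); st("%.4f"%z)
    if bot.current_contact_force()[2]<1: break
```

```text
0.2026 t 22.71 p [ 0.5105 -0.0576  0.2046] F [-6.8  4.2  8. ] M [0.65 1.41 0.71] op 0.171 grip 54.4
0.2031 t 23.06 p [ 0.5104 -0.0576  0.2045] F [-4.3  4.8  4.7] M [0.63 0.97 0.73] op 0.175 grip 54.3
0.2036 t 23.41 p [ 0.5103 -0.0576  0.2046] F [-2.5  6.2  3.8] M [0.67 0.6  0.77] op 0.172 grip 54.3
0.2041 t 23.76 p [ 0.5102 -0.0577  0.2046] F [0.9 4.6 1.5] M [ 0.83 -0.03  0.75] op 0.171 grip 54.2
0.2046 t 24.11 p [ 0.5101 -0.0578  0.2047] F [ 3.5  4.8 -1.8] M [ 0.66 -0.4   0.74] op 0.174 grip 54.2
```

The tube stayed within about 0.1–0.2 mm with the downforce gone, so the lock holds. I'll release, retreat and check.

Run:
```python
from h import *
bot.set_gripper(.6,10); bot.hold(.2); st("open")
bot.line_to([.510,-.058,.36],max_speed=.08); bot.goto([.35,-.40,.36],rot(.14)); bot.hold(.3); st()
a=bot.read_camera("scene");t=bot.read_camera("top")
a=cv2.resize(a["pixels"][190:315,255:365],None,fx=4,fy=4,interpolation=2)
b=cv2.resize(t["pixels"][130:230,365:455],None,fx=4,fy=4,interpolation=2)
b=cv2.copyMakeBorder(b,0,a.shape[0]-b.shape[0],0,0,0)
cv2.imwrite("pics/f.png",np.hstack([a,b]))
```

```text
open t 25.03 p [ 0.5088 -0.058   0.2046] F [ 0.5  0.4 -0. ] M [0.04 0.02 0.01] op 0.603 grip 0.0
 t 28.83 p [ 0.3505 -0.3996  0.3601] F [-0.   0.5  0.2] M [-0.   -0.   -0.02] op 0.601 grip 0.0
```

View pics/f.png

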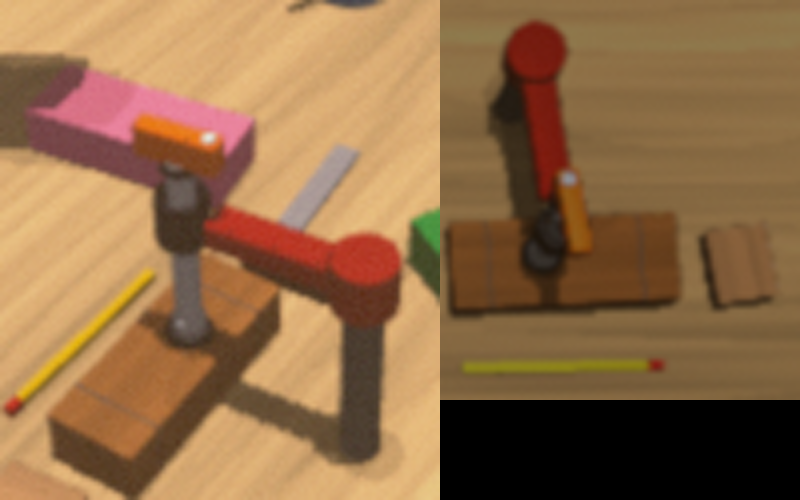

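The foot sits on the block at crop (190,330). The knob points back towards the column, with its dot at crop (208,138), and the block, pencil and offcut are where they were. Handing in.

```bash
python3 -c "
from workcell import bot
print(bot.job_done())"
```

```text
the job is handed in; nothing more can be done
None
```

The job is handed in: the knob is locked back at its stop, the foot was pressing the block with roughly 8–10 N by the wrist force and spring travel, and the last pictures show the block, pencil and offcut unmoved; no verdict came back.

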